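# Unpin and open the transit crate

## Task

Open the small plywood transit crate: draw both retaining pins out of their staples and put them in the shallow metal tray, then lift the lid straight up off the staples and set it down gently on the free table beside the crate, flat and right way up. Leave the other things on the table as they stand.

Things in the scene. Friction and masses are not known exactly. Their poses are not given: they have to be found in the camera images.
- crate: Plywood crate, fixed, 110 (x) x 180 (y) x 70 mm high, with a hardwood cleat on each short end (y +-90 to +-134, top z 66 mm). Origin: centre of the underside. x across the short way (the -x side faces the robot, pin grips stick out there), y the long way, z up. A ring and a ball gauge inside are fixed.
- staple_left (a point): Middle of the eye of the staple at the crate's +y end, crate (0, 112, 90) mm: an upright U of 6 mm steel wire in the crate's y-z plane, eye 16 mm wide, 15 mm high above the lid's strap, top at crate z 105. The pin runs through it along the crate's x.
- staple_right (a point): The same at the crate's -y end (crate frame 0, -112, 90 mm).
- lid: Loose lid, 0.6 kg, board 112 x 182 x 10 mm; 4 mm steel straps (100 mm in x) reach to y +-136. A slot in each strap drops over a staple with 3 mm play; the pin on top bars the lid. Origin: centre of the board's underside; axes as crate's; closed at crate z 70. Battens 8 mm below, so flat on the table its origin is at z 8 mm. Straight up, clear after 40 mm. Keep under 0.9 m/s: no drop or fling.
- lid_handle (a point): Centre of the grip bar of the lid's handle, 45 mm above the lid's origin: flat-sided steel bar 14 mm (lid x) x 14 mm high x 104 mm long (lid y), on two posts at y = +-45; 28 mm of free space under the bar.
- pin_left: Loose steel pin, 144 mm, 0.15 kg, in the left (+y) staple. Origin: on its axis, middle of the grip; +x to the tip. Grip 22 mm dia, 28 mm long, between flanges 28 mm dia (out to +-19 mm); shank 12 mm dia from +19 to +125. Starts at crate (-85 +-2, 112, 90) mm: grip clear in front of the crate, tip 40 mm past the staple. Comes out by a straight pull of 60 mm along crate -x, easily.
- pin_right: The same pin in the right (-y) staple, origin at crate (-85, -112, 90) mm.
- pin_left_tip (a point): Tip of the left pin, 125 mm along +x from its origin.
- pin_right_tip (a point): Tip of the right pin.
- tray: Shallow sheet-metal tray, fixed, 180 (x) x 140 (y) x 25 mm, walls and floor 3 mm, to the right of and nearer the robot than the crate. Origin at the centre of its underside. A pin fits along its x; both fit side by side.
- bushing: Bystander: loose turned sleeve bushing, 41 mm diameter, 52 mm tall, standing beyond the tray and right of the crate. Not to be moved.
- packer: Bystander: loose ground steel packing block, 30 x 45 x 45 mm, standing on the table in front of the crate. Not to be moved.
- tape_measure: Bystander: loose tape measure, 35 x 74 x 67 mm, to the left of and behind the crate. Not to be moved. The table to the left of the crate (x 0.36 to 0.62, y 0.24 to 0.48 m) is clear for the lid.

How it is judged:
On the way, in this order (a step that is already met when the one before it is completed fails the run):
1. both pins are out of their staples while the lid is still closed (distance between pin_left and staple_left above 0.135 m and distance between pin_right and staple_right above 0.135 m and z of lid in the frame of crate below 0.078 m), for 0.2 s.
2. the lid is lifted clear of the staples (z of lid in the frame of crate above 0.103 m), for 0.1 s.
At the end, for the whole second after the job is handed in: The lid lies flat on the table itself (its origin less than 13 mm up, tilt under 0.06 rad, right way up), released and at rest; both pins lie wholly within the tray (grip middle and tip inside its walls, less than 50 mm above its underside) and at rest (height (world z) of lid below 0.013 m and angle between lid's own z axis and vertical below 0.06 rad and linear speed of lid below 0.02 m/s and x of pin_left in the frame of tray between -0.089 and 0.089 m and y of pin_left in the frame of tray between -0.069 and 0.069 m and z of each of pin_left, pin_left_tip, pin_right, pin_right_tip in the frame of tray below 0.05 m and x of pin_left_tip in the frame of tray between -0.089 and 0.089 m and y of pin_left_tip in the frame of tray between -0.069 and 0.069 m and linear speed of each of pin_left, pin_right below 0.03 m/s and x of pin_right in the frame of tray between -0.089 and 0.089 m and y of pin_right in the frame of tray between -0.069 and 0.069 m and x of pin_right_tip in the frame of tray between -0.089 and 0.089 m and y of pin_right_tip in the frame of tray between -0.069 and 0.069 m); the robot touches nothing.
It fails at once if a bystander (bushing, packing block, tape measure) is moved by more than 20 mm (distance of any of bushing, packer, tape_measure from where it was at the start of the episode above 0.02 m).
It fails at once if the lid is dropped or flung (moves faster than 0.9 m/s) (linear speed of lid above 0.9 m/s).
It also fails if it takes over 72 s, if anything falls off the work surface, if the arm or the gripper's body presses on something with over 40 N, if the wrist force passes 120 N, or if a joint passes its speed limit or range.

## Robot

A 6-joint arm with a two-finger parallel gripper is mounted at the origin on a cart in front of the work surface, level with it; the furniture and walls round the work are solid. World frame = base frame: x ahead of the robot, y to its left, z up, the work surface at z = 0. Lengths are in m, angles in rad, forces in N, time in s.
With the tool pointing down it reaches from about 0.275 to 0.875 m from the base axis. Payload 12.5 kg.
Tool frame: the origin (TCP) lies midway between the tips of the shut fingers; the grasp point (between the pads) lies 19 mm behind it; z points along the fingers, y is the line along which they close (so a half turn about z gives the same grasp; the last joint's range is limited). The gripper opens to 85 mm and grips with 20 to 120 N. Pads are 22 mm wide; open, the fingers measure 114 mm over their backs; the gripper's body (76 mm by 85 mm) begins 54 mm behind the grasp point. The pads swing forward as they close: fully open they stand 13 mm farther back than shut.
Start: joints at [-1.428, 0.351, 1.652, -0, 1.139, -0.085], TCP at [0.124, -0.536, 0.231] pointing down, gripper open.
Joint ranges: [-2.75, 2.75], [-0.79, 2.1], [0.01, 2.65], [-1.57, 4.71], [0.07, 3.14], [-2.87, 2.87]. Speed limits (rad/s): [2.22, 2.22, 2.79, 3.14, 3.14, 3.14].

## Interface

Orientations are given as a rotation vector (axis times angle).
In Python, from workcell import manip, optics gives the robot as it stands (manip), with the cameras (optics).
- The arm moves only by the tool shift_gripper, called after "Request:" as name(argument=value, ...), one argument or row to a line, values as JSON. Schema: {"type":"object","properties":{"segments":{"type":"array","items":{"type":"object","properties":{"wx":{"type":"number"},"wy":{"type":"number"},"wz":{"type":"number"},"x":{"type":"number"},"y":{"type":"number"},"z":{"type":"number"},"finger_gap":{"type":"number"}},"additionalProperties":false,"required":["finger_gap"]},"minItems":1,"maxItems":12},"only":{"type":"string"},"quiet":{"type":"boolean"},"lines":{"type":"string"}},"required":["segments"],"additionalProperties":false}. segments is a list of rows, 1 to 12 of them, each an object with the fields wx, wy, wz (a rotation vector in shares of 2 rad (1.0 is 2 rad)), x, y, z (the shift in fractions of the full range, 1 being 0.8 m), finger_gap (the finger opening in m); a field left out counts as zero (the opening has to be given); each row is the pose to reach, as a shift and turn from the pose commanded when the call began, along the tool's axes at that moment; what a row does not reach only later rows make up. A row lasts 1/10 s, in which the tool goes at most 0.05 m and 0.15 rad, less where a joint would pass 70% of its speed; a pose out of reach is approached as far as the arm can. The fingers move at their own pace and stop on an object; the grip force is fixed at half the most. Time passes only in rows, so rows that do not move let the fingers close. The tool returns the time, the measured TCP pose, the force, the opening and the grip force at its end. only (a regular expression) keeps the lines of the reply that match it, lines (a string "A,B") keeps lines A to B, and quiet returns only ok. Shift and turn numbers lie between -1 and 1, and a call with a number outside is refused. Input that does not fit is refused with a message, and nothing moves.
- manip.read_state(): the state, without advancing time (a new reading comes with each control period).
- optics.snapshot(name): name is "scene" or "top"; returns a dict with "frame" (384x512x3 uint8, red, green, blue), "range_z" (384x512 float32, m along the optical axis (not along the pixel's ray), 0 where there is no reading), "fovy" (degrees; the focal length in pixels is half the picture's height over the tangent of half this angle, whatever the lens; pixels are square), "cx", "cy" (the principal point, pixels), "R" (3x3) and "t" (3): a world point X has camera coordinates R X + t. Camera axes: x right, y down, z forward; pixel columns grow to the right and rows downward; lengths in m; the calibration is good to about 2 mm. A picture is of the moment at which its call begins.
- manip.finish_job(): hands the job in; it is judged then, once.
The state is a dict: "clock": time; "joint_positions": joint angles; "joint_velocities": joint speeds; "effort": joint torques, N m; "position": TCP position; "ee_rot": TCP orientation; "contact_force": force on the tool from outside, world axes, zero at the start; "torque": the same for the moment, N m; "gripper_width": finger opening in m; "gripper_force": force on a finger pad.
Only numpy, scipy, OpenCV 4.12 (cv2) and the standard library are available. Lean on these libraries where they do the work, as an engineer would, in place of code of your own. Each camera call takes 0.05 s, during which the arm holds its last target. There are 200 camera calls.

## Working session

There is one attempt and no reset: what is moved stays moved. The work goes in short steps, Python scripts to look and compute and a tool call to move; the robot and the scene stay as the last step left them, time stands still between calls to the robot, and variables do not carry over. Pictures are saved under pics/ and viewed, at most 10 in all, crops included, and the job is handed in when it is done.

```bash
ls; mkdir -p pics
```

Create h.py:
```python
import numpy as np,cv2
from workcell import manip, optics
def snap(n,f=None):
    s=optics.snapshot(n)
    if f: cv2.imwrite('pics/'+f,cv2.cvtColor(s['frame'],cv2.COLOR_RGB2BGR))
    return s
def cloud(s):
    z=s['range_z'];h,w=z.shape;f=h/2/np.tan(np.radians(s['fovy'])/2)
    u,v=np.meshgrid(np.arange(w),np.arange(h))
    c=np.stack([(u-s['cx'])/f*z,(v-s['cy'])/f*z,z],-1)
    return (c-s['t'])@s['R']
```

Run:
```python
from h import *
for n in('top','scene'):
    s=snap(n,n+'0.png'); np.savez(n+'0.npz',**s); print(n,s['fovy'],s['cx'],s['cy'],-s['R'].T@s['t'])
st=manip.read_state(); print(st)
```

```text
pics
workcell.py
top 50.56186564750984 250.5659158065097 191.1991396213049 [ 0.36750381 -0.03684242  1.18854005]
scene 50.4646714057795 253.72595278657437 188.82062104553708 [0.11841343 0.64901564 0.69320318]
{'clock': 0.1, 'joint_positions': array([-1.42762898e+00,  3.51223821e-01,  1.65232274e+00,  7.66802043e-07,
        1.13909035e+00, -8.45822973e-02]), 'joint_velocities': array([ 0.00168569, -0.00023354, -0.00229507, -0.00029305, -0.00169819,
        0.00074349]), 'effort': array([ 1.18905591e-04, -5.06836653e+01, -2.91875875e+01, -1.16864153e-04,
        2.67945041e-03, -4.05068235e-06]), 'position': array([ 0.12417688, -0.53551241,  0.23080374]), 'ee_rot': array([-3.12020838e+00, -3.56856508e-01,  4.69333041e-05]), 'contact_force': array([ 0.13111117,  0.17125653, -1.04013838]), 'torque': array([-0.03478269,  0.00363049,  0.00129497]), 'gripper_force': 0.0, 'gripper_width': 0.08551520677832206}
```

View pics/top0.png

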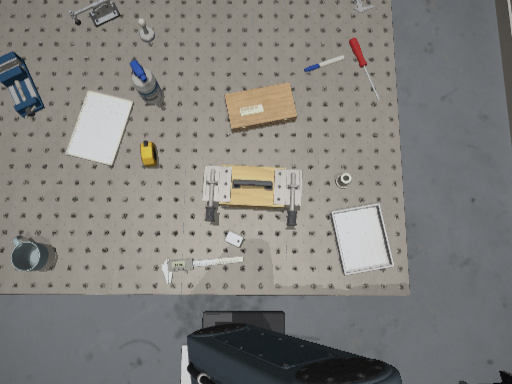

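View pics/scene0.png

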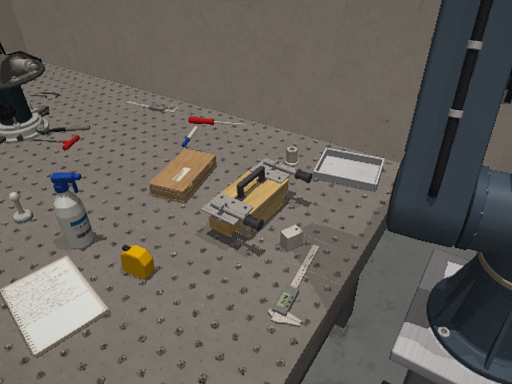

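The top view shows the crate at about (252,187), handle at (253,184), pin grips at (211,214) and (292,219), tray at (361,239), packer at (234,239), bushing at (344,180) and tape at (148,153). The scene view agrees with this. Next I'll measure positions from depth.

Create m.py:
```python
from h import *
def rect(P): 
    r=cv2.minAreaRect((P[:,:2]*1000).astype(np.float32)); return np.round(r[0],1),np.round(r[1],1),round(r[2],1)
for n in('top','scene'):
    s=dict(np.load(n+'0.npz'));P=cloud(s);z=P[...,2];g=s['frame'].astype(int).max(-1)
    roi=(P[...,0]>.25)&(P[...,0]<.55)&(abs(P[...,1]+.0)<.25)&(s['range_z']>0)
    h=P[roi&(z>.108)&(z<.14)&(g<90)];print(n,'handle',len(h),rect(h),np.percentile(h[:,2],[5,50,95]))
    d=roi&(z>.06)&(z<.108)&(g<75)
    k,l,st,c=cv2.connectedComponentsWithStats(d.astype(np.uint8))
    for i in range(1,k):
        if st[i,4]>15:
            q=P[l==i];print(' dark',c[i],st[i,4],rect(q),np.percentile(q[:,2],[5,50,95]),q.mean(0))
    d=(z>.01)&(z<.16)&(P[...,0]>.15)&(P[...,0]<.65)&(P[...,1]>-.5)&(P[...,1]<.45)
    k,l,st,c=cv2.connectedComponentsWithStats(d.astype(np.uint8))
    for i in range(1,k):
        if st[i,4]>30: q=P[l==i];print(' obj',c[i],st[i,4],rect(q),np.percentile(q[:,2],[50,99]))
    for lo,hi in((.066,.077),(.078,.084),(.084,.1)):
        q=P[roi&(z>lo)&(z<hi)];print(' lay',lo,len(q),rect(q))
s=dict(np.load('top0.npz'));im=s['frame'][145:275,185:405,::-1]
cv2.imwrite('pics/crop0.png',cv2.resize(im,None,fx=3.6,fy=3.6,interpolation=2))
```

```bash
python3 m.py
```

```text
Traceback (most recent call last):
  File "m.py", line 7, in <module>
    h=P[roi&(z>.108)&(z<.14)&(g<90)];print(n,'handle',len(h),rect(h),np.percentile(h[:,2],[5,50,95]))
                                                                     ~~~~~~~~~~~~~^^^^^^^^^^^^^^^^^^
IndexError: index -1 is out of bounds for axis 0 with size 0
```

Run:
```python
from h import *
for n,px in(('top',[(253,184),(211,214),(292,219),(240,175),(361,239),(234,239),(300,100)]),('scene',[(252,180),(253,222),(305,175),(292,238)])):
    s=dict(np.load(n+'0.npz'));P=cloud(s);print(n,(s['range_z']>0).mean())
    for u,v in px: print((u,v),P[v,u].round(3),s['range_z'][v,u],s['frame'][v,u])
```

```text
top 0.9957478841145834
(253, 184) [ 0.583 -0.039  0.122] 1.0875442 [66 68 69]
(211, 214) [0.504 0.074 0.103] 1.0930475 [75 75 78]
(292, 219) [ 0.492 -0.144  0.101] 1.0914127 [76 75 77]
(240, 175) [ 0.616 -0.003  0.083] 1.1318733 [206 187 141]
(361, 239) [ 0.445 -0.352  0.008] 1.1735905 [207 209 209]
(234, 239) [0.441 0.014 0.045] 1.1382724 [207 210 212]
(300, 100) [ 0.873 -0.183  0.001] 1.2585417 [154 148 140]
scene 0.9959564208984375
(252, 180) [ 0.604 -0.068  0.082] 1.0596358 [84 71 52]
(253, 222) [0.501 0.085 0.098] 0.9016176 [63 60 64]
(305, 175) [ 0.486 -0.136  0.1  ] 1.0415819 [66 65 67]
(292, 238) [0.432 0.028 0.038] 0.94486594 [94 90 85]
```

```bash
sed -i 's/<.55)&(abs(P\[...,1\]+.0)<.25)/<.75)\&(abs(P[...,1]+.04)<.18)/; s/P\[...,0\]<.65)/P[...,0]<.78)/' m.py; python3 m.py
```

```text
top handle 64 (array([585.9, -36.4]), array([102.9,  12. ]), 87.2) [0.1093855  0.12051655 0.12483794]
 dark [212.59375 213.9375 ] 32 (array([505. ,  70.9]), array([11.4, 37.4]), 87.5) [0.08845404 0.09633869 0.10166932] [0.50483437 0.07002552 0.09645484]
 dark [288.125      217.29166667] 24 (array([ 495.5, -133.8]), array([ 5.7, 36.9]), 88.9) [0.09285492 0.09667758 0.10237933] [ 0.49675569 -0.13405425  0.09653601]
 obj [241.65517241 126.90344828] 145 (array([772.7,  -8.9]), array([13.8, 77. ]), 0.8) [0.03844412 0.04631248]
 obj [105.2876377  143.74173807] 817 (array([730.3, 411. ]), array([ 93.6, 123.7]), 76.2) [0.01256369 0.01756965]
 obj [147.90581717 153.76177285] 361 (array([687.2, 267.8]), array([65.3, 37. ]), 7.5) [0.06209174 0.07123318]
 obj [251.93105066 188.68925891] 4264 (array([562.6, -35.3]), array([273. , 162.5]), 87.4) [0.08334881 0.12333804]
 obj [343.65217391 179.80124224] 161 (array([ 614. , -301.3]), array([34.1, 35. ]), 1.8) [0.04734915 0.05706874]
 obj [363.22607261 238.82508251] 606 (array([ 446.2, -349.5]), array([183.2, 145. ]), 10.3) [0.0275795  0.03335621]
 ob
[... 1741 characters left out ...]
y([14.4, 72.4]), 0.1) [0.03069468 0.04479352]
 obj [290.79376499 236.33093525] 417 (array([442.2,  15.1]), array([46.2, 32.7]), 65.2) [0.03937872 0.04744609]
 obj [136.69487485 260.08939213] 839 (array([689. , 269.2]), array([69.3, 36.9]), 7.6) [0.05020272 0.06893236]
 obj [ 76.70624648 303.91558807] 1777 (array([721.4, 401.3]), array([ 97.6, 117.8]), 89.5) [0.0126186  0.01582912]
 obj [285.03146067 298.78876404] 445 (array([367.6, 167.1]), array([36.1, 74.6]), 4.5) [0.01365665 0.01631443]
 lay 0.066 191 (array([543.6, -28.4]), array([263.3, 132.2]), 84.1)
 lay 0.078 1312 (array([563.4, -36.5]), array([276. , 162.5]), 87.3)
 lay 0.084 1468 (array([559.5, -35.8]), array([273.5, 157.1]), 87.4)
```

View pics/crop0.png

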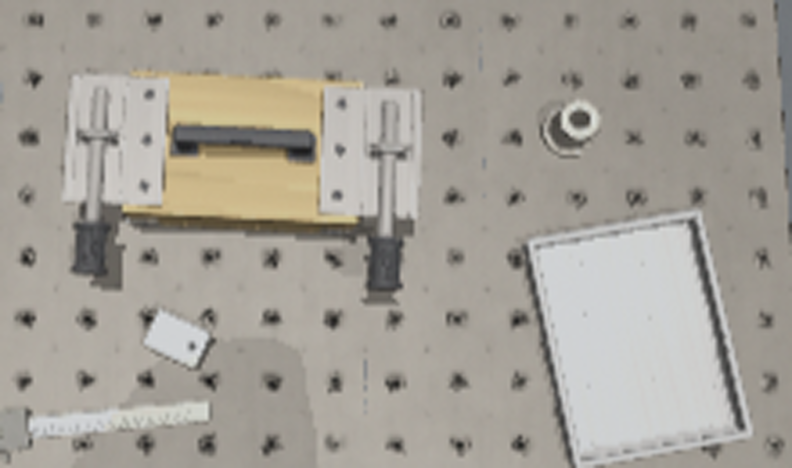

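The crop confirms the layout. Both pins are seated, the crate's yaw is about -0.045 rad and the tray's is about +0.18. The sizes match: bar 104 mm, tray 183x145 mm, lid and pin extent 273x162 mm. I'll go for the right pin first.

Create g.py:
```python
import sys,numpy as np
from workcell import manip, optics
from scipy.spatial.transform import Rotation as R
# g.py x y z yaw (m, rad): prints shift in tool axes
s=manip.read_state();x,y,z,a=map(float,sys.argv[1:5])
A=R.from_rotvec(s['ee_rot']);B=R.from_matrix([[np.cos(a),np.sin(a),0],[np.sin(a),-np.cos(a),0],[0,0,-1]])
d=A.inv().apply(np.array([x,y,z])-s['position'])
print('rot',(A.inv()*B).as_rotvec().round(4),'d',d.round(4),'n',np.linalg.norm(d)/.05,'j',s['joint_positions'].round(2),s['clock'])
```

```bash
python3 g.py .4963 -.1443 .19 -.045
```

```text
rot [-1.000e-03  1.000e-04  2.727e-01] d [ 0.4508 -0.297   0.0412] n 10.829362077066769 j [-1.43  0.35  1.65  0.    1.14 -0.08] 0.1
```

The manual's scale: shifts go in shares of 0.8 m and turns go in shares of 2 rad. Converting my numbers, 0.451 m / 0.8 = 0.5638, -0.297 m / 0.8 = -0.3713, 0.273 rad / 2 = 0.1365.

Request:
shift_gripper(
  segments=[
    {"wz": 0.1365, "x": 0.5638, "y": -0.3713, "z": 0.0513, "finger_gap": 0.06},
    {"wz": 0.1365, "x": 0.5638, "y": -0.3713, "z": 0.0513, "finger_gap": 0.06},
    {"wz": 0.1365, "x": 0.5638, "y": -0.3713, "z": 0.0513, "finger_gap": 0.06},
    {"wz": 0.1365, "x": 0.5638, "y": -0.3713, "z": 0.0513, "finger_gap": 0.06},
    {"wz": 0.1365, "x": 0.5638, "y": -0.3713, "z": 0.0513, "finger_gap": 0.06},
    {"wz": 0.1365, "x": 0.5638, "y": -0.3713, "z": 0.0513, "finger_gap": 0.06},
    {"wz": 0.1365, "x": 0.5638, "y": -0.3713, "z": 0.0513, "finger_gap": 0.06},
    {"wz": 0.1365, "x": 0.5638, "y": -0.3713, "z": 0.0513, "finger_gap": 0.06},
    {"wz": 0.1365, "x": 0.5638, "y": -0.3713, "z": 0.0513, "finger_gap": 0.06},
    {"wz": 0.1365, "x": 0.5638, "y": -0.3713, "z": 0.0513, "finger_gap": 0.06},
    {"wz": 0.1365, "x": 0.5638, "y": -0.3713, "z": 0.0513, "finger_gap": 0.06},
    {"wz": 0.1365, "x": 0.5638, "y": -0.3713, "z": 0.0513, "finger_gap": 0.06},
  ],
)

```text
clock: 1.3
position: [0.4986, -0.1413, 0.1896]
ee_rot: [-3.14, 0.065, 0.0]
contact_force: [-0.5, -0.4, -0.3]
gripper_width: 0.0596
gripper_force: 0.0
```

```bash
python3 g.py .4963 -.1443 .071 -.045
```

```text
rot [-0.0008  0.0002  0.0039] d [-0.0022  0.0032  0.1186] n 2.3729520682044747 j [-0.37  0.34  1.78  0.    1.02  1.25] 1.3
```

To row units: 0.119 m / 0.8 = 0.1488, 0.1 m / 0.8 = 0.125.

Request:
shift_gripper(
  segments=[
    {"x": -0.0013, "y": 0.0038, "z": 0.0375, "finger_gap": 0.06},
    {"x": -0.0013, "y": 0.0038, "z": 0.0875, "finger_gap": 0.06},
    {"x": -0.0013, "y": 0.0038, "z": 0.125, "finger_gap": 0.06},
    {"x": -0.0013, "y": 0.0038, "z": 0.1488, "finger_gap": 0.06},
    {"x": -0.0013, "y": 0.0038, "z": 0.1488, "finger_gap": 0.06},
  ],
)

```text
clock: 1.8
position: [0.4936, -0.1474, 0.069]
ee_rot: [-3.139, 0.072, 0.007]
contact_force: [-0.1, -0.3, 1.2]
gripper_width: 0.0599
gripper_force: 0.0
```

```bash
python3 g.py .4963 -.1443 .071 -.045
```

Run:
```python
from h import *
s=snap('top');a=s['frame'][165:245,250:340,::-1]
t=snap('scene');b=t['frame'][135:215,255:345,::-1]
cv2.imwrite('pics/c1.png',cv2.resize(np.hstack([a,b]),None,fx=4.4,fy=4.4,interpolation=2))
```

```text
rot [-0.0016  0.0047 -0.0006] d [ 0.0026 -0.0032 -0.002 ] n 0.09118173356922703 j [-0.38  0.52  1.86 -0.    0.76  1.24] 1.8
```

View pics/c1.png

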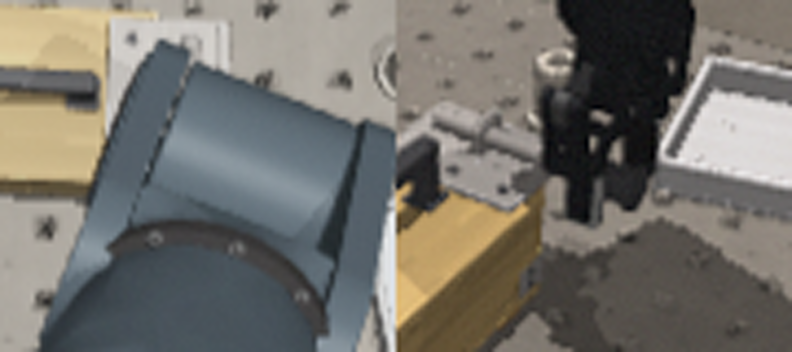

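The scene crop shows the fingers straddling the right grip, left finger at about (575,190). I'll correct by 3 mm and close.

To row units: -0.003 m / 0.8 = -0.0038, -0.002 m / 0.8 = -0.0025.

Request:
shift_gripper(
  segments=[
    {"x": 0.0025, "y": -0.0038, "z": -0.0025, "finger_gap": 0.06},
    {"x": 0.0025, "y": -0.0038, "z": -0.0025, "finger_gap": 0.06},
    {"x": 0.0025, "y": -0.0038, "z": -0.0025, "finger_gap": 0.0},
    {"x": 0.0025, "y": -0.0038, "z": -0.0025, "finger_gap": 0.0},
    {"x": 0.0025, "y": -0.0038, "z": -0.0025, "finger_gap": 0.0},
    {"x": 0.0025, "y": -0.0038, "z": -0.0025, "finger_gap": 0.0},
    {"x": 0.0025, "y": -0.0038, "z": -0.0025, "finger_gap": 0.0},
    {"x": 0.0025, "y": -0.0038, "z": -0.0025, "finger_gap": 0.0},
  ],
)

```text
clock: 2.7
position: [0.4976, -0.1447, 0.0734]
ee_rot: [3.141, -0.071, 0.0]
contact_force: [-1.1, -0.3, 3.6]
gripper_width: 0.0203
gripper_force: 58.5
```

```bash
python3 g.py .4963 -.1443 .071 -.045
```

```text
rot [ 0.0001 -0.0002 -0.0002] d [-0.0013 -0.0003  0.0024] n 0.054822570164940895 j [-0.37  0.52  1.86  0.    0.77  1.24] 2.7
```

Gripped. Pulling straight along -x.

To row units: -0.09 m / 0.8 = -0.1125, -0.07 m / 0.8 = -0.0875.

Request:
shift_gripper(
  segments=[
    {"x": -0.0125, "finger_gap": 0},
    {"x": -0.0375, "finger_gap": 0},
    {"x": -0.0625, "finger_gap": 0},
    {"x": -0.0875, "finger_gap": 0},
    {"x": -0.1125, "finger_gap": 0},
    {"x": -0.1125, "finger_gap": 0},
    {"x": -0.1125, "z": -0.0375, "finger_gap": 0},
    {"x": -0.1125, "z": -0.0875, "finger_gap": 0},
    {"x": -0.1125, "z": -0.0875, "finger_gap": 0},
  ],
)

```text
clock: 3.6
position: [0.4096, -0.1415, 0.1469]
ee_rot: [3.138, -0.071, 0.01]
contact_force: [0.4, 0.1, -2.1]
gripper_width: 0.0202
gripper_force: 58.9
```

Run:
```python
import numpy as np
for y in(-25,25):
    a=.18;c,s=np.cos(a),np.sin(a);print(446.2-53*c-y*s,-349.4-53*s+y*c)
```

```bash
python3 g.py .3986 -.3835 .14 .18
```

```text
398.53202361787515 -383.48465971127166
389.580544946584 -334.2924750718656
rot [ 0.0033 -0.0059 -0.2252] d [-1.000e-04  2.423e-01  7.600e-03] n 4.847733431333762 j [-0.44  0.26  2.03  0.    0.85  1.18] 3.6
```

To row units: 0.242 m / 0.8 = 0.3025, 0.007 m / 0.8 = 0.0088, -0.225 rad / 2 = -0.1125.

Request:
shift_gripper(
  segments=[
    {"wz": -0.1125, "y": 0.3025, "z": 0.0088, "finger_gap": 0},
    {"wz": -0.1125, "y": 0.3025, "z": 0.0088, "finger_gap": 0},
    {"wz": -0.1125, "y": 0.3025, "z": 0.0088, "finger_gap": 0},
    {"wz": -0.1125, "y": 0.3025, "z": 0.0088, "finger_gap": 0},
    {"wz": -0.1125, "y": 0.3025, "z": 0.0088, "finger_gap": 0},
    {"wz": -0.1125, "y": 0.3025, "z": 0.0088, "finger_gap": 0},
    {"wz": -0.1125, "y": 0.3025, "z": 0.0088, "finger_gap": 0},
  ],
)

```text
clock: 4.3
position: [0.396, -0.3825, 0.1349]
ee_rot: [-3.127, -0.279, 0.002]
contact_force: [0.7, 0.5, -1.6]
gripper_width: 0.0202
gripper_force: 59.2
```

```bash
python3 g.py .3986 -.3835 .009 .18
```

Run:
```python
from h import *
t=snap('scene');cv2.imwrite('pics/c2.png',cv2.resize(t['frame'][100:260,250:450,::-1],None,fx=3.5,fy=3.5,interpolation=2))
```

```text
rot [-0.0018  0.001  -0.0019] d [0.0025 0.0017 0.1259] n 2.518270868530085 j [-0.85  0.47  1.74  0.    0.94  0.54] 4.3
```

View pics/c2.png

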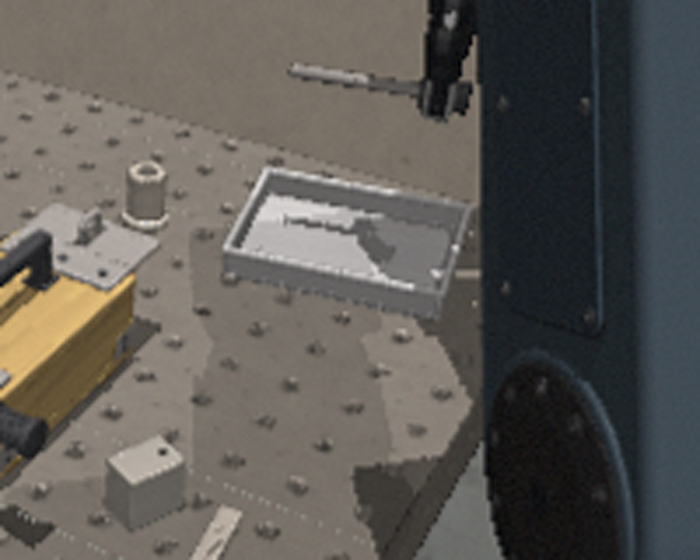

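The right pin is out and held level above the tray, tip at crop (290,70) and grip at (440,95). Lowering it now.

To row units: 0.122 m / 0.8 = 0.1525, 0.118 m / 0.8 = 0.1475.

Request:
shift_gripper(
  segments=[
    {"x": 0.0013, "y": 0.0013, "z": 0.05, "finger_gap": 0},
    {"x": 0.0013, "y": 0.0013, "z": 0.1, "finger_gap": 0},
    {"x": 0.0013, "y": 0.0013, "z": 0.1313, "finger_gap": 0},
    {"x": 0.0013, "y": 0.0013, "z": 0.1475, "finger_gap": 0},
    {"x": 0.0013, "y": 0.0013, "z": 0.1525, "finger_gap": 0},
    {"x": 0.0013, "y": 0.0013, "z": 0.1525, "finger_gap": 0},
    {"x": 0.0013, "y": 0.0013, "z": 0.1525, "finger_gap": 0},
  ],
)

```text
clock: 5.05
position: [0.3984, -0.3835, 0.0155]
ee_rot: [3.127, 0.282, 0.002]
contact_force: [-0.4, -0.7, -1.6]
gripper_width: 0.0199
gripper_force: 59.3
```

```bash
python3 g.py .3986 -.3835 .009 .18
```

```text
rot [ 0.0017 -0.001   0.0001] d [0.0001 0.     0.0065] n 0.13078060558803883 j [-0.85  0.66  1.78 -0.    0.7   0.54] 5.05
```

To row units: -0.16 m / 0.8 = -0.2, -0.11 m / 0.8 = -0.1375.

Request:
shift_gripper(
  segments=[
    {"z": 0.0088, "finger_gap": 0},
    {"z": 0.0088, "finger_gap": 0},
    {"z": 0.0088, "finger_gap": 0.024},
    {"z": 0.0088, "finger_gap": 0.028},
    {"z": 0.0088, "finger_gap": 0.034},
    {"z": 0.0088, "finger_gap": 0.036},
    {"z": -0.025, "finger_gap": 0.036},
    {"z": -0.075, "finger_gap": 0.036},
    {"z": -0.1375, "finger_gap": 0.036},
    {"z": -0.2, "finger_gap": 0.06},
  ],
)

```text
clock: 6.05
position: [0.3975, -0.3828, 0.176]
ee_rot: [-3.128, -0.282, 0.001]
contact_force: [0.5, -0.4, -0.2]
gripper_width: 0.0495
gripper_force: 0.0
```

```bash
python3 g.py .5064 .0795 .18 -.045
```

```text
rot [-0.0006  0.0004  0.2248] d [ 0.1898 -0.4353 -0.0038] n 9.498840253055345 j [-0.85  0.42  1.7  -0.    1.02  0.54] 6.05
```

To row units: -0.435 m / 0.8 = -0.5438, 0.19 m / 0.8 = 0.2375, 0.225 rad / 2 = 0.1125.

Request:
shift_gripper(
  segments=[
    {"wz": 0.1125, "x": 0.2375, "y": -0.5438, "z": -0.005, "finger_gap": 0.06},
    {"wz": 0.1125, "x": 0.2375, "y": -0.5438, "z": -0.005, "finger_gap": 0.06},
    {"wz": 0.1125, "x": 0.2375, "y": -0.5438, "z": -0.005, "finger_gap": 0.06},
    {"wz": 0.1125, "x": 0.2375, "y": -0.5438, "z": -0.005, "finger_gap": 0.06},
    {"wz": 0.1125, "x": 0.2375, "y": -0.5438, "z": -0.005, "finger_gap": 0.06},
    {"wz": 0.1125, "x": 0.2375, "y": -0.5438, "z": -0.005, "finger_gap": 0.06},
    {"wz": 0.1125, "x": 0.2375, "y": -0.5438, "z": -0.005, "finger_gap": 0.06},
    {"wz": 0.1125, "x": 0.2375, "y": -0.5438, "z": -0.005, "finger_gap": 0.06},
    {"wz": 0.1125, "x": 0.2375, "y": -0.5438, "z": -0.005, "finger_gap": 0.06},
    {"wz": 0.1125, "x": 0.2375, "y": -0.5438, "z": -0.005, "finger_gap": 0.06},
    {"wz": 0.1125, "x": 0.2375, "y": -0.5438, "z": -0.005, "finger_gap": 0.06},
    {"wz": 0.1125, "x": 0.2375, "y": -0.5438, "z": -0.005, "finger_gap": 0.06},
  ],
)

```text
clock: 7.25
position: [0.5068, 0.0791, 0.1782]
ee_rot: [3.141, -0.069, -0.0]
contact_force: [0.1, -0.9, -0.2]
gripper_width: 0.0597
gripper_force: 0.0
```

```bash
python3 g.py .5064 .0795 .071 -.045
```

Run:
```python
from h import *
s=snap('top');t=snap('scene')
P=cloud(s);g=s['frame'].astype(int).max(-1)
m=(abs(P[...,0]-.446)<.1)&(abs(P[...,1]+.35)<.09)&(P[...,2]>.012)&(P[...,2]<.06)&(g<110)
q=P[m];print(m.sum(),cv2.minAreaRect((q[:,:2]*1000).astype(np.float32)),np.percentile(q[:,2],[5,50,95]))
cv2.imwrite('pics/c3.png',cv2.resize(np.hstack([s['frame'][195:285,320:405,::-1],t['frame'][135:225,295:400,::-1]]),None,fx=4,fy=4,interpolation=2))
```

```text
rot [0.0002 0.0002 0.0011] d [-0.0004 -0.0004  0.1072] n 2.1444109635082906 j [ 0.06  0.35  1.8  -0.    0.99  1.68] 7.25
214 ((446.5181884765625, -347.6212158203125), (166.508056640625, 141.0452880859375), 10.852864265441895) [0.01321251 0.02461443 0.03194088]
```

View pics/c3.png

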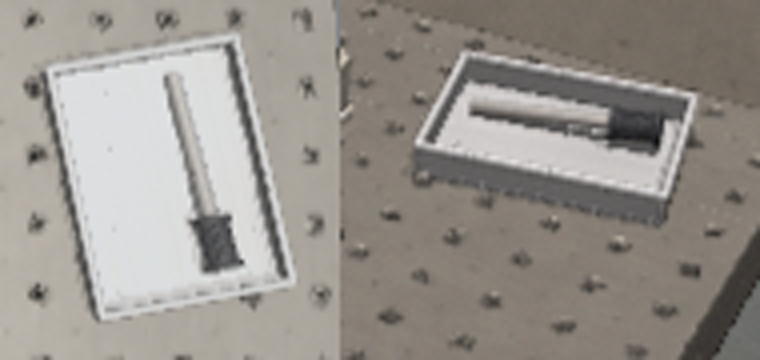

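The right pin lies inside the tray on the right side, grip at (218,243) and tip at (173,75) in the crop. Now the left pin.

To row units: 0.107 m / 0.8 = 0.1338, 0.1 m / 0.8 = 0.125.

Request:
shift_gripper(
  segments=[
    {"z": 0.05, "finger_gap": 0.06},
    {"z": 0.1, "finger_gap": 0.06},
    {"z": 0.125, "finger_gap": 0.06},
    {"z": 0.1338, "finger_gap": 0.06},
    {"z": 0.1338, "finger_gap": 0.06},
    {"z": 0.1338, "finger_gap": 0.06},
  ],
)

```text
clock: 7.95
position: [0.5077, 0.0785, 0.0724]
ee_rot: [-3.141, 0.072, -0.003]
contact_force: [-0.0, -0.5, 0.9]
gripper_width: 0.0598
gripper_force: 0.0
```

```bash
python3 g.py .5064 .0795 .073 -.045
```

Run:
```python
from h import *
t=snap('scene');cv2.imwrite('pics/c4.png',cv2.resize(t['frame'][160:260,190:330,::-1],None,fx=4,fy=4,interpolation=2))
```

```text
rot [-0.0002 -0.0017 -0.0009] d [-0.0013 -0.001  -0.0006] n 0.03517188538457421 j [0.06 0.51 1.87 0.   0.76 1.68] 7.95
```

View pics/c4.png

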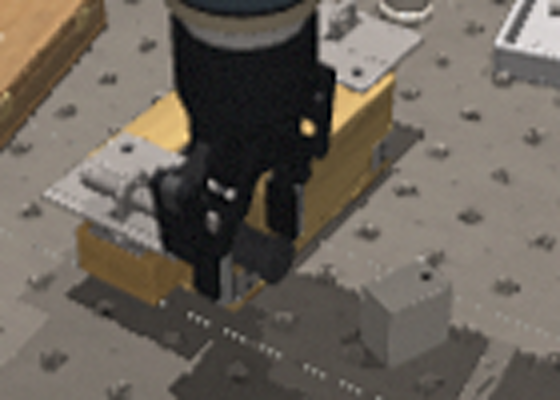

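The left grip at (265,255) sits between the fingers. Closing, pulling and lifting.

To row units: -0.001 m / 0.8 = -0.0013.

Request:
shift_gripper(
  segments=[
    {"x": -0.0013, "y": -0.0013, "finger_gap": 0},
    {"x": -0.0013, "y": -0.0013, "finger_gap": 0},
    {"x": -0.0013, "y": -0.0013, "finger_gap": 0},
    {"x": -0.0013, "y": -0.0013, "finger_gap": 0},
    {"x": -0.0013, "y": -0.0013, "finger_gap": 0},
    {"x": -0.0013, "y": -0.0013, "finger_gap": 0},
  ],
)

```text
clock: 8.6
position: [0.5062, 0.08, 0.0715]
ee_rot: [-3.141, 0.071, -0.001]
contact_force: [-0.3, 0.6, 3.7]
gripper_width: 0.02
gripper_force: 58.3
```

Request:
shift_gripper(
  segments=[
    {"x": -0.0125, "finger_gap": 0},
    {"x": -0.0375, "finger_gap": 0},
    {"x": -0.0625, "finger_gap": 0},
    {"x": -0.0875, "finger_gap": 0},
    {"x": -0.1125, "finger_gap": 0},
    {"x": -0.1125, "finger_gap": 0},
    {"x": -0.1125, "z": -0.0375, "finger_gap": 0},
    {"x": -0.1125, "z": -0.0875, "finger_gap": 0},
    {"x": -0.1125, "z": -0.1, "finger_gap": 0},
  ],
)

```text
clock: 9.5
position: [0.4175, 0.084, 0.1542]
ee_rot: [-3.14, 0.071, -0.007]
contact_force: [-0.1, 0.8, -2.3]
gripper_width: 0.02
gripper_force: 58.8
```

```bash
python3 g.py .3896 -.3343 .14 .18
```

```text
rot [-0.     -0.0044 -0.2252] d [-0.009   0.4192  0.0139] n 8.390149018398118 j [ 0.09  0.24  2.04 -0.    0.87  1.71] 9.5
```

To row units: 0.419 m / 0.8 = 0.5238, 0.014 m / 0.8 = 0.0175, -0.225 rad / 2 = -0.1125.

Request:
shift_gripper(
  segments=[
    {"wz": -0.1125, "x": -0.0113, "y": 0.5238, "z": 0.0175, "finger_gap": 0},
    {"wz": -0.1125, "x": -0.0113, "y": 0.5238, "z": 0.0175, "finger_gap": 0},
    {"wz": -0.1125, "x": -0.0113, "y": 0.5238, "z": 0.0175, "finger_gap": 0},
    {"wz": -0.1125, "x": -0.0113, "y": 0.5238, "z": 0.0175, "finger_gap": 0},
    {"wz": -0.1125, "x": -0.0113, "y": 0.5238, "z": 0.0175, "finger_gap": 0},
    {"wz": -0.1125, "x": -0.0113, "y": 0.5238, "z": 0.0175, "finger_gap": 0},
    {"wz": -0.1125, "x": -0.0113, "y": 0.5238, "z": 0.0175, "finger_gap": 0},
    {"wz": -0.1125, "x": -0.0113, "y": 0.5238, "z": 0.0175, "finger_gap": 0},
    {"wz": -0.1125, "x": -0.0113, "y": 0.5238, "z": 0.0175, "finger_gap": 0},
    {"wz": -0.1125, "x": -0.0113, "y": 0.5238, "z": 0.0175, "finger_gap": 0},
    {"wz": -0.1125, "x": -0.0113, "y": 0.5238, "z": 0.0175, "finger_gap": 0},
    {"wz": -0.1125, "x": -0.0113, "y": 0.5238, "z": 0.0175, "finger_gap": 0},
  ],
)

```text
clock: 10.7
position: [0.388, -0.3332, 0.1368]
ee_rot: [-3.128, -0.283, 0.001]
contact_force: [-0.0, 0.2, -1.4]
gripper_width: 0.02
gripper_force: 59.1
```

```bash
python3 g.py .3896 -.3343 .009 .18
```

```text
rot [-0.0011  0.0007  0.0004] d [0.0015 0.0015 0.1278] n 2.5554517751350727 j [-0.8   0.41  1.84  0.    0.9   0.59] 10.7
```

To row units: 0.128 m / 0.8 = 0.16, 0.126 m / 0.8 = 0.1575.

Request:
shift_gripper(
  segments=[
    {"x": 0.0013, "z": 0.05, "finger_gap": 0},
    {"x": 0.0013, "z": 0.1, "finger_gap": 0},
    {"x": 0.0013, "z": 0.1313, "finger_gap": 0},
    {"x": 0.0013, "z": 0.15, "finger_gap": 0},
    {"x": 0.0013, "z": 0.1575, "finger_gap": 0},
    {"x": 0.0013, "z": 0.16, "finger_gap": 0},
    {"x": 0.0013, "z": 0.16, "finger_gap": 0},
    {"x": 0.0013, "z": 0.16, "finger_gap": 0},
  ],
)

```text
clock: 11.5
position: [0.3896, -0.3342, 0.0102]
ee_rot: [3.128, 0.282, 0.001]
contact_force: [-0.3, -0.2, -1.6]
gripper_width: 0.0202
gripper_force: 59.2
```

Request:
shift_gripper(
  segments=[
    {"z": 0.0025, "finger_gap": 0.024},
    {"z": 0.0025, "finger_gap": 0.028},
    {"z": 0.0025, "finger_gap": 0.034},
    {"z": 0.0025, "finger_gap": 0.034},
    {"z": -0.025, "finger_gap": 0.034},
    {"z": -0.075, "finger_gap": 0.034},
    {"z": -0.1375, "finger_gap": 0.034},
    {"z": -0.2, "finger_gap": 0.05},
    {"z": -0.25, "finger_gap": 0.05},
  ],
)

```text
clock: 12.4
position: [0.3893, -0.3341, 0.2123]
ee_rot: [3.127, 0.282, 0.002]
contact_force: [0.4, -0.5, 0.6]
gripper_width: 0.05
gripper_force: 0.0
```

```bash
python3 g.py .5863 -.0362 .25 1.526
```

```text
rot [ 2.3000e-03  1.0000e-04 -1.3462e+00] d [ 0.2472 -0.2578 -0.0378] n 7.183643589920285 j [-0.8   0.3   1.77  0.    1.07  0.59] 12.4
```

To row units: -0.258 m / 0.8 = -0.3225, -0.15 m / 0.8 = -0.1875, -1.346 rad / 2 = -0.673.

Request:
shift_gripper(
  segments=[
    {"wz": -0.075, "x": 0.0375, "y": -0.0375, "z": -0.025, "finger_gap": 0.05},
    {"wz": -0.15, "x": 0.075, "y": -0.075, "z": -0.0475, "finger_gap": 0.05},
    {"wz": -0.225, "x": 0.1125, "y": -0.1125, "z": -0.0475, "finger_gap": 0.05},
    {"wz": -0.3, "x": 0.15, "y": -0.15, "z": -0.0475, "finger_gap": 0.05},
    {"wz": -0.375, "x": 0.1875, "y": -0.1875, "z": -0.0475, "finger_gap": 0.05},
    {"wz": -0.45, "x": 0.225, "y": -0.225, "z": -0.0475, "finger_gap": 0.05},
    {"wz": -0.525, "x": 0.25, "y": -0.2625, "z": -0.0475, "finger_gap": 0.05},
    {"wz": -0.6, "x": 0.2813, "y": -0.2875, "z": -0.0475, "finger_gap": 0.05},
    {"wz": -0.673, "x": 0.3088, "y": -0.3225, "z": -0.0475, "finger_gap": 0.05},
    {"wz": -0.673, "x": 0.3088, "y": -0.3225, "z": -0.0475, "finger_gap": 0.05},
    {"wz": -0.673, "x": 0.3088, "y": -0.3225, "z": -0.0475, "finger_gap": 0.05},
  ],
)

```text
clock: 13.5
position: [0.5859, -0.0356, 0.247]
ee_rot: [-2.271, -2.171, 0.001]
contact_force: [-0.4, 0.1, -0.2]
gripper_width: 0.05
gripper_force: 0.0
```

```bash
python3 g.py .5863 -.0362 .097 1.526
```

Run:
```python
from h import *
s=snap('top');t=snap('scene')
cv2.imwrite('pics/c5.png',cv2.resize(np.hstack([s['frame'][195:285,320:405,::-1],t['frame'][135:225,200:390,::-1]]),None,fx=2.8,fy=2.8,interpolation=2))
for s in (s,t):
    P=cloud(s);g=s['frame'].astype(int).max(-1)
    m=(P[...,2]>.108)&(P[...,2]<.128)&(g<90)&(abs(P[...,0]-.586)<.03)&(abs(P[...,1]+.036)<.07)
    if m.sum()>20: print(m.sum(),cv2.minAreaRect((P[m][:,:2]*1000).astype(np.float32)))
```

```text
rot [-0.0006  0.0001 -0.0002] d [-0.0005  0.0005  0.15  ] n 3.0005056360770923 j [-0.14  0.4   1.53 -0.    1.2  -0.09] 13.5
218 ((585.7918701171875, -36.64241409301758), (105.29891204833984, 13.235130310058594), 87.33747100830078)
```

View pics/c5.png

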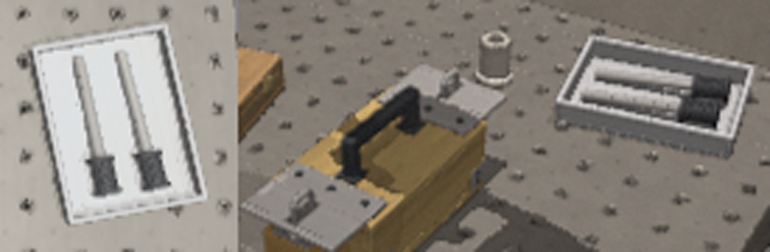

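Both pins lie in the tray, grips at (105,175) and (150,170) in the crop. The lid is closed, and the handle re-measures at (585.8,-36.6). Descending onto the bar.

Request:
shift_gripper(
  segments=[
    {"x": -0.0013, "y": 0.0013, "z": 0.05, "finger_gap": 0.05},
    {"x": -0.0013, "y": 0.0013, "z": 0.1, "finger_gap": 0.05},
    {"x": -0.0013, "y": 0.0013, "z": 0.1438, "finger_gap": 0.05},
    {"x": -0.0013, "y": 0.0013, "z": 0.1688, "finger_gap": 0.05},
    {"x": -0.0013, "y": 0.0013, "z": 0.1838, "finger_gap": 0.05},
    {"x": -0.0013, "y": 0.0013, "z": 0.1888, "finger_gap": 0.05},
    {"x": -0.0013, "y": 0.0013, "z": 0.1888, "finger_gap": 0.05},
    {"x": -0.0013, "y": 0.0013, "z": 0.1888, "finger_gap": 0.05},
  ],
)

```text
clock: 14.4
position: [0.5876, -0.0374, 0.0975]
ee_rot: [2.27, 2.169, 0.002]
contact_force: [-0.1, -0.3, 0.4]
gripper_width: 0.0499
gripper_force: 0.0
```

```bash
python3 g.py .5861 -.0364 .097 1.526
```

```text
rot [ 0.0018  0.0002 -0.0006] d [ 0.0009 -0.0015  0.0005] n 0.03677513407224471 j [-0.14  0.58  1.66 -0.    0.9  -0.1 ] 14.4
```

To row units: -0.001 m / 0.8 = -0.0013.

Request:
shift_gripper(
  segments=[
    {"x": 0.0013, "y": -0.0013, "finger_gap": 0},
    {"x": 0.0013, "y": -0.0013, "finger_gap": 0},
    {"x": 0.0013, "y": -0.0013, "finger_gap": 0},
    {"x": 0.0013, "y": -0.0013, "finger_gap": 0},
    {"x": 0.0013, "y": -0.0013, "finger_gap": 0},
    {"x": 0.0013, "y": -0.0013, "finger_gap": 0},
    {"x": 0.0013, "y": -0.0013, "finger_gap": 0},
  ],
)

```text
clock: 15.1
position: [0.5864, -0.036, 0.0971]
ee_rot: [2.27, 2.17, 0.001]
contact_force: [-2.2, -0.1, 5.7]
gripper_width: 0.0134
gripper_force: 59.6
```

Request:
shift_gripper(
  segments=[
    {"z": -0.0063, "finger_gap": 0},
    {"z": -0.0188, "finger_gap": 0},
    {"z": -0.0375, "finger_gap": 0},
    {"z": -0.0563, "finger_gap": 0},
    {"z": -0.075, "finger_gap": 0},
    {"z": -0.1, "finger_gap": 0},
    {"z": -0.125, "finger_gap": 0},
    {"z": -0.125, "finger_gap": 0},
    {"z": -0.125, "finger_gap": 0},
  ],
)

```text
clock: 16.0
position: [0.586, -0.036, 0.1966]
ee_rot: [2.27, 2.171, 0.001]
contact_force: [-0.9, -0.4, -5.4]
gripper_width: 0.0132
gripper_force: 58.9
```

```bash
python3 g.py .5 .36 .18 1.526
```

```text
rot [ 0.0007  0.0001 -0.0002] d [ 0.3917 -0.1037  0.0165] n 8.111411669802514 j [-0.14  0.45  1.59  0.    1.1  -0.1 ] 16.0
```

To row units: 0.392 m / 0.8 = 0.49, 0.385 m / 0.8 = 0.4813.

Request:
shift_gripper(
  segments=[
    {"x": 0.025, "y": -0.0063, "finger_gap": 0},
    {"x": 0.0688, "y": -0.0175, "finger_gap": 0},
    {"x": 0.1188, "y": -0.0313, "finger_gap": 0},
    {"x": 0.1688, "y": -0.045, "finger_gap": 0},
    {"x": 0.2188, "y": -0.0588, "finger_gap": 0},
    {"x": 0.2688, "y": -0.0725, "finger_gap": 0},
    {"x": 0.3188, "y": -0.085, "finger_gap": 0},
    {"x": 0.3688, "y": -0.0975, "finger_gap": 0},
    {"x": 0.4188, "y": -0.1113, "finger_gap": 0},
    {"x": 0.4563, "y": -0.1225, "finger_gap": 0},
    {"x": 0.4813, "y": -0.1275, "finger_gap": 0},
    {"x": 0.49, "y": -0.13, "finger_gap": 0},
  ],
)

```text
clock: 17.2
position: [0.4987, 0.3618, 0.1949]
ee_rot: [-2.268, -2.173, 0.003]
contact_force: [0.3, 0.2, -5.0]
gripper_width: 0.0129
gripper_force: 58.9
```

Request:
shift_gripper(
  segments=[
    {"finger_gap": 0},
    {"z": 0.025, "finger_gap": 0},
    {"z": 0.0563, "finger_gap": 0},
    {"z": 0.0875, "finger_gap": 0},
    {"z": 0.1125, "finger_gap": 0},
    {"z": 0.1375, "finger_gap": 0},
    {"z": 0.1563, "finger_gap": 0},
    {"z": 0.1688, "finger_gap": 0},
    {"z": 0.175, "finger_gap": 0},
    {"z": 0.175, "finger_gap": 0},
  ],
)

```text
clock: 18.2
position: [0.4998, 0.36, 0.0561]
ee_rot: [-2.271, -2.171, 0.001]
contact_force: [-0.2, -1.0, -6.3]
gripper_width: 0.0126
gripper_force: 58.8
```

```bash
python3 g.py .5 .36 .035 1.526
```

Run:
```python
from h import *
t=snap('scene');cv2.imwrite('pics/c6.png',t['frame'][...,::-1])
```

```text
rot [-0.0004  0.0003 -0.0004] d [0.     0.0002 0.0211] n 0.42147751117317833 j [ 0.55  0.68  1.59 -0.    0.86  0.59] 18.2
```

View pics/c6.png

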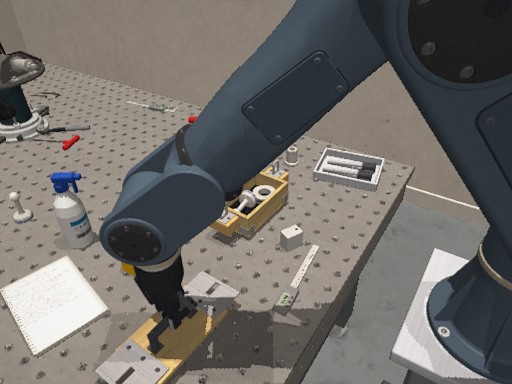

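The lid hangs level above clear table, right strap at (215,290) and caliper clear of it at (285,300). Lowering slowly.

To row units: 0.021 m / 0.8 = 0.0263, 0.02 m / 0.8 = 0.025.

Request:
shift_gripper(
  segments=[
    {"z": 0.0075, "finger_gap": 0},
    {"z": 0.0138, "finger_gap": 0},
    {"z": 0.0188, "finger_gap": 0},
    {"z": 0.0225, "finger_gap": 0},
    {"z": 0.025, "finger_gap": 0},
    {"z": 0.0263, "finger_gap": 0},
    {"z": 0.0263, "finger_gap": 0},
  ],
)

```text
clock: 18.95
position: [0.4998, 0.3603, 0.0353]
ee_rot: [2.271, 2.171, 0.0]
contact_force: [0.5, -0.6, -4.2]
gripper_width: 0.013
gripper_force: 58.9
```

To row units: -0.2 m / 0.8 = -0.25, -0.16 m / 0.8 = -0.2.

Request:
shift_gripper(
  segments=[
    {"z": 0.0013, "finger_gap": 0},
    {"z": 0.0013, "finger_gap": 0},
    {"z": 0.0013, "finger_gap": 0.016},
    {"z": 0.0013, "finger_gap": 0.024},
    {"z": 0.0013, "finger_gap": 0.04},
    {"z": 0.0013, "finger_gap": 0.05},
    {"z": -0.025, "finger_gap": 0.05},
    {"z": -0.075, "finger_gap": 0.05},
    {"z": -0.1375, "finger_gap": 0.05},
    {"z": -0.2, "finger_gap": 0.05},
    {"z": -0.25, "finger_gap": 0.05},
    {"z": -0.25, "finger_gap": 0.05},
  ],
)

```text
clock: 20.15
position: [0.5017, 0.3615, 0.2416]
ee_rot: [2.269, 2.169, 0.015]
contact_force: [0.8, -0.7, -0.1]
gripper_width: 0.0498
gripper_force: 0.0
```

Run:
```python
from h import *
t=snap('scene');cv2.imwrite('pics/c7.png',t['frame'][...,::-1]);P=cloud(t)
m=(abs(P[...,0]-.5)<.045)&(abs(P[...,1]-.36)<.125)&(P[...,2]<.03)&(P[...,2]>.005)
q=P[m];c=np.linalg.lstsq(np.c_[q[:,:2],np.ones(len(q))],q[:,2],rcond=None)[0];print(m.sum(),c,np.median(q[:,2]))
```

```text
4488 [ 0.01558223 -0.00037764  0.01343195] 0.021349101678595467
```

View pics/c7.png

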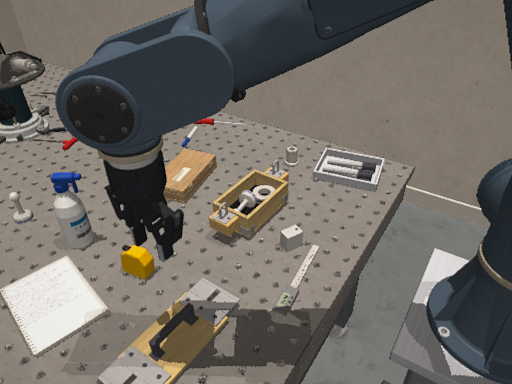

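The lid lies flat at (170,335) with tilt about 0.016 rad and its top about 20 mm up. The pins are in the tray, the bystanders are untouched and the gripper is clear.

```bash
python3 -c "
from workcell import manip, optics
print(manip.finish_job())"
```

```text
the job is handed in; nothing more can be done
None
```

I've handed the job in: both pins are in the tray, the lid lies flat and released on the table left of the crate, and the bystanders look untouched in the last picture; the hand-in returned no verdict.

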